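# Set the rotary stage to its target line and brake it

## Task

On the rotary stage, push the upright finger post sideways with the fingertips until the white index line of the dial lines up with the black line on the target tab. Then press the brake plunger beside the dial fully down, leaving the dial lined up. Push only: do not lift or carry anything, and leave the target tab and the loose things round the stage where they are.

Things in the scene. Friction and masses are not known exactly. Their poses are not given: they have to be found in the camera images.
- dial_centre (a point): centre of the dial of the rotary stage, on the dial's top face (34 mm above the bench). The stage is a fixed round aluminium base 170 mm in diameter and 22 mm high; the dial on it is a black plate 136 mm in diameter with a knurled rim that turns about the vertical axis through this point. To its left, straight ahead of the robot, a video microscope stands over a fixed stage on a column about 0.6 m ahead; allow it 0.4 m of height, or pass on its near side, when coming across.
- index (a point): outer end of the white index line on the dial, at the dial's rim, 68 mm from the dial centre and on its top face. The line is 2.4 mm wide and runs 27 mm inwards from here. It is lined up when this point meets target.
- post (a point): finger post: upright round steel pin, 16 mm in diameter, on the dial exactly opposite the index line, 48 mm from the dial centre; it stands 34 mm proud of the dial (tip 68 mm above the bench; a 22 mm wide, 3 mm high collar at its foot). This point is on its axis, 52 mm above the bench, and turns with the dial. Pushed sideways it turns the dial, against friction of about 2.5 N at the post; the dial stays where it is left and has no spring.
- target (a point): inner end of the black target line, at the dial's rim (68 mm from the dial centre, 34 mm above the bench). The line runs outwards from here along the top of the target tab, a steel block 12 mm wide, 18 mm long, its top 34.5 mm above the bench, clamped on the scale ring round the dial with a small screw on its outer side; the tab is to be left where it is. The scale ring has black lines every 5 degrees, longer ones every 10 and 30.
- dial (a joint): angle of the dial on its base, rad, growing counter-clockwise seen from above; stops at -2.6 and 2.6. At 0 the index line points to the middle of the scale.
- target_tab (a joint): angle of the target tab on the base, rad, in the same zero and sense as dial: the dial is lined up when both are equal. Held fast by its screw.
- brake_top (a point): centre of the top of the brake plunger: a round dark cap, 28 mm in diameter and 9 mm thick, on a lobe of the base beside the dial, 100 mm from the dial centre; its top is 43 mm above the bench when up and 35 mm when pressed fully down.
- brake (a joint): travel of the brake plunger, m: 0 is up, 0.008 is fully down. About 3 N moves it; it stays where it is left. It is only a light brake: a hard knock can still turn the dial.
- vial_a: small glass vial with black cap, 23 mm across, 52 mm tall; loose on the bench; bystander, origin at the centre of its underside
- vial_d: small glass vial with white cap, 23 mm across, 52 mm tall; loose on the bench; bystander, origin at the centre of its underside
- chip_box_a: flat square chip box, 50x50x18 mm; loose on the bench; bystander, origin at the centre of its underside
- tweezers_steel: steel tweezers lying flat, 12x121x10 mm; loose on the bench; bystander, origin at the centre of its underside
- tape_roll: roll of tape lying flat, 62 mm across, 20 mm tall; loose on the bench; bystander, origin at the centre of its underside
- sample_box: clear sample box, 46x50x20 mm; loose on the bench; bystander, origin at the centre of its underside

How it is judged:
By the outcome, as a careful person would: the job done as asked, in the order asked, and still so for the second after the job is handed in, with the robot touching nothing.
It also fails if it takes over 59 s, if anything falls off the work surface, if the arm or the gripper's body presses on something with over 40 N, if the wrist force passes 120 N, or if a joint passes its speed limit or range.

## Robot

A 6-joint arm with a two-finger parallel gripper is mounted at the origin on a cart in front of the work surface, level with it; the furniture and walls round the work are solid. World frame = base frame: x ahead of the robot, y to its left, z up, the work surface at z = 0. Lengths are in m, angles in rad, forces in N, time in s.
With the tool pointing down it reaches from about 0.325 to 0.85 m from the base axis. Payload 15.5 kg.
Tool frame: the origin (TCP) lies midway between the tips of the shut fingers; the grasp point (between the pads) lies manip.hold_point_z behind it (manip.hold_point_z is the distance from the TCP to the grasp point, in m); z points along the fingers, y is the line along which they close (so a half turn about z gives the same grasp; the last joint's range is limited). The gripper opens to 91 mm and grips with 3 to 60 N. Pads are 32 mm wide; open, the fingers measure 118 mm over their backs; the gripper's body (76 mm by 178 mm) begins 60 mm behind the grasp point.
Start: joints at [-1.216, 0.494, 1.345, -0, 1.302, -0.096], TCP at [0.272, -0.563, 0.214] pointing down, gripper open.
Joint ranges: [-2.91, 2.91], [-0.82, 2.16], [0.22, 2.67], [-1.22, 4.37], [0.12, 2.79], [-3.08, 3.08]. Speed limits (rad/s): [1.89, 1.89, 2.57, 3.01, 3.01, 3.01].

## Interface

Orientations are given as a 3x3 rotation matrix whose columns are the frame's x, y, z axes.
In Python, from bench import manip gives the robot as it stands.
- The arm moves only by the tool move_arm, never from a script. Its argument "increments" is text: rows parted by semicolons, each of 7 numbers parted by spaces: the shift along the tool's x, y, z in cm, then the turn, a rotation vector about the tool's x, y, z in rad, then the finger opening in cm, from 0 to 9.12. A call has exactly 5 rows; each row is the pose to reach, as a shift and turn from the pose commanded when the call began, along the tool's axes at that moment; what a row does not reach only later rows make up. A row lasts 1/10 s, in which the tool goes at most 50 mm and 8.59 degrees, less where a joint would pass 70% of its speed; a pose out of reach is approached as far as the arm can. A call with a gripper value outside its range is refused whole. The fingers move at their own pace and stop on an object; "squeeze" is the grip in N (left out, the last holds). Time passes only in rows, so rows that repeat a pose let the fingers close, or fill a call up. It gives the time, the measured TCP pose, the force, the opening and the grip force at its end, in the units of the state.
- manip.state(): the state, without advancing time (a new reading comes with each control period).
- manip.get_image(name): name is "scene" or "side" or "wrist"; returns a dict with "pixels" (384x512x3 uint8, red, green, blue), "camera_matrix" (3x3 intrinsics, pixels), "k1" (the pictures are not rectified: a ray, as slopes to the right and down, at radius r is drawn at 1 + k1 r^2 times it, then the intrinsics apply), "R" (3x3) and "t" (3): a world point X has camera coordinates R X + t; the wrist camera has in their place "T_tool_cam" (4x4, takes a point from camera to tool coordinates, whose origin is the TCP and whose axes are the flange's). Camera axes: x right, y down, z forward; pixel columns grow to the right and rows downward; lengths in m; the calibration is good to about 2 mm. A picture is of the moment at which its call begins: read the wrist's pose just before it. There is no depth.
- manip.job_done(): hands the job in; it is judged then, once.
The state is a dict: "clock": time; "joint_positions": joint angles; "joint_velocities": joint speeds; "effort": joint torques, N m; "position": TCP position; "orientation": TCP orientation; "contact_force": force on the tool from outside, world axes, zero at the start; "ft_torque": the same for the moment, N m; "width": finger opening in m; "grasp_force": force on a finger pad.
Only numpy, scipy, OpenCV 4.12 (cv2) and the standard library are available. Lean on these libraries where they do the work, as an engineer would, in place of code of your own. Each camera call takes 0.05 s, during which the arm holds its last target. There are 200 camera calls.

## Working session

There is one attempt and no reset: what is moved stays moved. The work goes in short steps, Python scripts to look and compute and a tool call to move; the robot and the scene stay as the last step left them, time stands still between calls to the robot, and variables do not carry over. Pictures are saved under pics/ and viewed, at most 10 in all, crops included, and the job is handed in when it is done.

Besides the shell and the picture viewer there is one more tool, called after "Request:" by a JSON object that holds its "fn" and its "kwargs", one argument or row to a line. move_arm: Moves the arm, as the interface text tells. Its arguments: {"type":"object","properties":{"increments":{"type":"string"},"squeeze":{"type":"number"}},"required":["increments"]}

```bash
ls; mkdir -p pics
cat > h.py <<'E'
import numpy as np, cv2
from bench import manip
def cam(name):
    s=manip.state(); im=manip.get_image(name); 
    if 'T_tool_cam' in im:
        T=np.eye(4);T[:3,:3]=s['orientation'];T[:3,3]=s['position'];T=T@np.array(im['T_tool_cam'])
        R=T[:3,:3].T; t=-R@T[:3,3]
    else: R,t=np.array(im['R']),np.array(im['t'])
    return dict(px=np.array(im['pixels']),K=np.array(im['camera_matrix']),k1=im['k1'],R=R,t=t)
def ray(c,uv):
    K=c['K'];d=np.array([(uv[0]-K[0,2])/K[0,0],(uv[1]-K[1,2])/K[1,1]]);s=d.copy()
    for _ in range(20): s=d/(1+c['k1']*(s@s))
    return -c['R'].T@c['t'], c['R'].T@np.array([s[0],s[1],1])
def onz(c,uv,z):
    o,d=ray(c,uv); return o+d*(z-o[2])/d[2]
def proj(c,X):
    p=c['R']@np.array(X)+c['t'];s=p[:2]/p[2];s=s*(1+c['k1']*(s@s));return c['K'][:2,:2]@s+c['K'][:2,2]
def tri(c1,u1,c2,u2):
    o1,d1=ray(c1,u1);o2,d2=ray(c2,u2);A=np.c_[d1,-d2];l=np.linalg.lstsq(A,o2-o1,rcond=None)[0]
    a=o1+l[0]*d1;b=o2+l[1]*d2;return (a+b)/2,np.linalg.norm(a-b)
def save(c,n): cv2.imwrite('pics/'+n+'.png',c['px'][:,:,::-1])
E
python3 - <<'E'
from h import *
import pickle
cs={n:cam(n) for n in('scene','side','wrist')}
pickle.dump(cs,open('c0.pkl','wb'))
cv2.imwrite('pics/a.png',cv2.resize(np.hstack([cs['scene']['px'],cs['side']['px']])[:,:,::-1],None,fx=.78,fy=.78))
for n in cs:save(cs[n],n+'0')
s=manip.state();print(s);print(manip.hold_point_z)
for n in cs: print(n,-cs[n]['R'].T@cs[n]['t'],cs[n]['R'][2])
E
```

```text
pics
{'clock': 0.15, 'joint_positions': array([-1.21549186e+00,  4.94028781e-01,  1.34593737e+00,  2.22445983e-06,
        1.30248144e+00, -9.54641668e-02]), 'joint_velocities': array([ 3.28986155e-04, -1.91197012e-03, -1.19444940e-03, -1.14572743e-03,
       -1.25087605e-03, -6.71621838e-05]), 'effort': array([ 1.03326580e-03, -8.79199934e+01, -3.82048738e+01,  7.07157352e-02,
        5.01983729e-02, -1.15612870e-04]), 'position': array([ 0.27221948, -0.56231575,  0.21349992]), 'orientation': array([[ 9.00112776e-01,  4.35656865e-01, -2.95401550e-04],
       [ 4.35656957e-01, -9.00112422e-01,  8.02285730e-04],
       [ 8.36266809e-05, -8.50841376e-04, -9.99999635e-01]]), 'contact_force': array([ 0.85929152, -0.08837328,  1.42875199]), 'ft_torque': array([0.02373927, 0.03857508, 0.02097915]), 'grasp_force': 0.0, 'width': 0.09127788403629121}
0.0188
scene [-0.05788669 -0.72634482  0.5967304 ] [ 0.5998279   0.50681124 -0.61915172]
side [ 0.19961092 -1.04075279  0.37619396] [ 0.3119591   0.86901424 -0.38405177]
wrist [ 0.33150626 -0.5334826   0.38511174] [-0.21610974 -0.1031522  -0.97090484]
```

View pics/scene0.png

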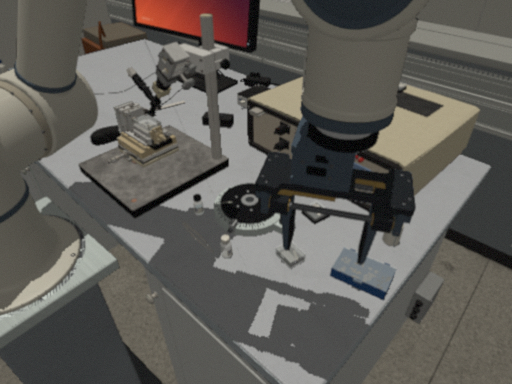

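View pics/side0.png

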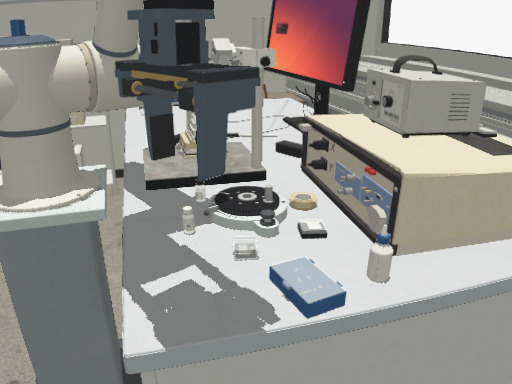

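The dial is at about (250,203) in the scene view, partly hidden by the gripper. In the side view it is at (247,200), with a post at (268,193) and a brake at (267,218). I'll zoom in on the side view and check the wrist view.

Run:
```python
from h import *
import pickle
cs=pickle.load(open('c0.pkl','rb'))
a=cs['side']['px'][165:260,180:310,::-1]; a=cv2.resize(a,None,fx=6,fy=6,interpolation=cv2.INTER_CUBIC)
cv2.imwrite('pics/b.png',a)
c=cs['side']
print(onz(c,(247,200),.034),onz(cs['scene'],(250,203),.034))
```

```text
[ 0.43631087 -0.28442817  0.034     ] [ 0.43486005 -0.27855428  0.034     ]
```

View pics/b.png

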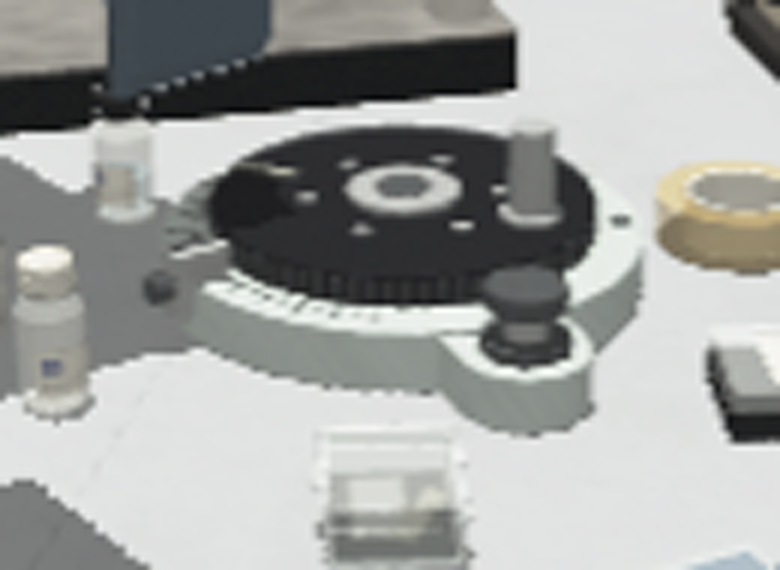

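View pics/wrist0.png

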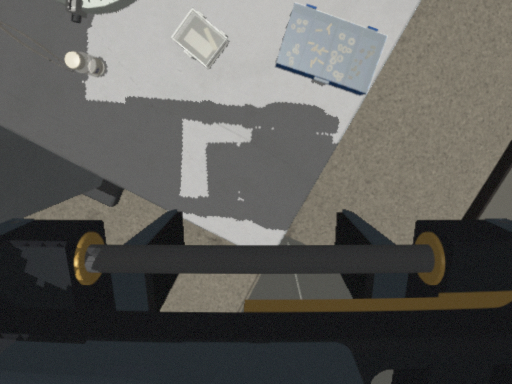

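Run:
```python
from h import *
import pickle
cs=pickle.load(open('c0.pkl','rb'));c=cs['side']
f=lambda u,v,z:onz(c,(180+u/6-.4,165+v/6-.4),z)
C=f(403,187,.034);I=f(240,163,.034);T=f(228,243,.0345);P=f(532,128,.068);Pf=f(530,213,.037);B=f(525,280,.043)
for n,p in dict(C=C,I=I,T=T,P=P,Pf=Pf,B=B,va=f(55,400,0),vd=f(125,210,0),box=f(395,560,0),tapeleft=f(655,240,0)).items():
  d=p-C;print(n,p.round(4),'r',np.hypot(*d[:2]).round(4),'ang',np.degrees(np.arctan2(d[1],d[0])).round(1))
```

```text
C [ 0.4426 -0.2627  0.034 ] r 0.0 ang 0.0
I [ 0.3929 -0.2244  0.034 ] r 0.0627 ang 142.4
T [ 0.3719 -0.2931  0.0345] r 0.0769 ang -156.7
P [ 0.4753 -0.3034  0.068 ] r 0.0523 ang -51.1
Pf [ 0.4752 -0.304   0.037 ] r 0.0526 ang -51.7
B [ 0.4506 -0.3669  0.043 ] r 0.1045 ang -85.6
va [ 0.3067 -0.3224  0.    ] r 0.1484 ang -156.3
vd [ 0.3592 -0.1765  0.    ] r 0.1199 ang 134.1
box [ 0.3824 -0.4488  0.    ] r 0.1956 ang -107.9
tapeleft [ 0.5411 -0.2609  0.    ] r 0.0986 ang 1.1
```

Run:
```python
from h import *
import pickle
cs=pickle.load(open('c0.pkl','rb'));c=cs['side'];w=cs['wrist']
for uv in [(303,165),(385,240),(303,120),(150,183),(262,178)]: print(uv,onz(c,uv,0).round(3))
print(w['K'],w['k1'])
s=manip.state();T0=s['orientation']
Rc=w['R']@T0 # tool->cam
tc=w['R']@s['position']+w['t']
a=np.radians(40);Rt=np.array([[np.cos(a),np.sin(a),0],[np.sin(a),-np.cos(a),0],[0,0,-1.]])
C=np.array([.4426,-.2627,.034])
from scipy.optimize import fsolve
for z in (.13,.17,.2):
  for v in (130,170):
    g=lambda xy:proj(dict(R=Rc@Rt.T,t=tc-Rc@Rt.T@np.array([*xy,z]),K=w['K'],k1=w['k1']),C)-(256,v)
    xy=fsolve(g,[.38,-.33]);print(z,v,xy,'tool cm',(T0.T@(np.array([*xy,z])-s['position'])*100).round(1))
```

```text
(303, 165) [ 0.687 -0.015  0.   ]
(385, 240) [ 0.653 -0.469  0.   ]
(303, 120) [0.935 0.53  0.   ]
(150, 183) [ 0.259 -0.036  0.   ]
(262, 178) [ 0.54  -0.083  0.   ]
[[301.33319909   0.         259.12864539]
 [  0.         301.33319909 196.71885088]
 [  0.           0.           1.        ]] -0.05601013856253248
0.13 130 [ 0.39892415 -0.30348204] tool cm [ 22.7 -17.8   8.4]
0.13 170 [ 0.42585883 -0.28095283] tool cm [ 26.1 -18.6   8.4]
0.17 130 [ 0.3999202  -0.30321137] tool cm [ 22.8 -17.8   4.4]
0.17 170 [ 0.43088089 -0.27731464] tool cm [ 26.7 -18.7   4.4]
0.2 130 [ 0.40066723 -0.30300836] tool cm [ 22.9 -17.7   1.4]
0.2 170 [ 0.43464744 -0.274586  ] tool cm [ 27.2 -18.8   1.4]
```

Request:
{"fn": "move_arm", "kwargs": {
  "increments": "4.4 -3.5 0.9 0 0 -0.05 1; 8.8 -7 1.8 0 0 -0.1 1; 13.2 -10.5 2.6 0 0 -0.15 1; 17.6 -14 3.5 0 0 -0.2 1; 22 -17.5 4.4 0 0 -0.248 1",
  "squeeze": 10
}}

```text
clock: 0.65
position: [0.3797, -0.3381, 0.1751]
orientation: [[0.765, 0.645, 0.0], [0.645, -0.765, 0.0], [0.0, 0.0, -1.0]]
contact_force: [0.6, -0.4, 0.2]
width: 0.0544
grasp_force: 0.0
```

Request:
{"fn": "move_arm", "kwargs": {
  "increments": "0 0 0 0 0 0 1; 0 0 0 0 0 0 1; 0 0 0 0 0 0 1; 0 0 0 0 0 0 1; 0 0 0 0 0 0 1"
}}

```text
clock: 1.15
position: [0.3789, -0.3409, 0.1754]
orientation: [[0.767, 0.642, 0.0], [0.642, -0.767, -0.0], [-0.0, 0.0, -1.0]]
contact_force: [0.3, 0.1, -0.1]
width: 0.0139
grasp_force: 0.0
```

Run:
```python
from h import *
import pickle
cs={n:cam(n) for n in('scene','side','wrist')}
pickle.dump(cs,open('c1.pkl','wb'));save(cs['wrist'],'w1')
s=manip.state();print(s['position'],s['orientation'],s['width'],s['contact_force'])
C=np.array([.4426,-.2627,.034]);print(proj(cs['wrist'],C))
```

```text
[ 0.37905446 -0.34042343  0.17532211] [[ 7.66256313e-01  6.42535028e-01  2.41903233e-05]
 [ 6.42535029e-01 -7.66256312e-01 -2.01599054e-05]
 [ 5.58254253e-06  3.09907849e-05 -1.00000000e+00]] 0.010207471982999362 [-0.4072631  -0.52995004  0.21296221]
[240.73273227  88.89217464]
```

View pics/w1.png

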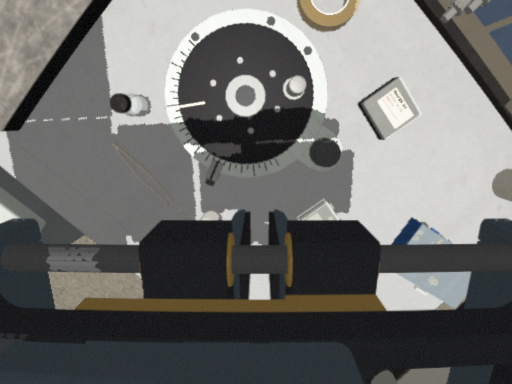

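The wrist view shows the dial centre at about (245,96), the index line from (180,107) to (205,102), and the tab at (215,168) with its screw at (211,181). The post foot is at (291,91) and the brake cap at (325,152). I'll zoom in for the tab line.

Run:
```python
from h import *
import pickle
c=pickle.load(open('c1.pkl','rb'))['wrist']
a=c['px'][0:190,155:345,::-1]; a=cv2.resize(a,None,fx=3.15,fy=3.15,interpolation=cv2.INTER_CUBIC)
b=cv2.resize(c['px'][145:190,190:235,::-1],(200,200),interpolation=cv2.INTER_CUBIC)
o=np.zeros((598,800,3),np.uint8);o[:,:598]=a[:598,:598];o[:200,600:]=b
o=cv2.convertScaleAbs(o,alpha=1.4,beta=15)
cv2.imwrite('pics/w1z.png',o)
g=cv2.cvtColor(c['px'],cv2.COLOR_RGB2GRAY)
m=((g<60)*255).astype(np.uint8)
n,l,st,ce=cv2.connectedComponentsWithStats(m[:172]);
for i in range(1,n):
  if st[i,4]>200: print(st[i],ce[i])
```

```text
[   4    0  107  131 2270] [56.49118943 63.33788546]
[ 415    0   97  129 2260] [467.29424779  56.46902655]
[231  24  81  58 394] [275.34263959  42.52538071]
[110  94  21  18 273] [120.31868132 102.83882784]
[ 184  106  128   58 4275] [252.37847953 132.75181287]
[310 138  30  29 632] [324.51582278 152.84968354]
```

View pics/w1z.png

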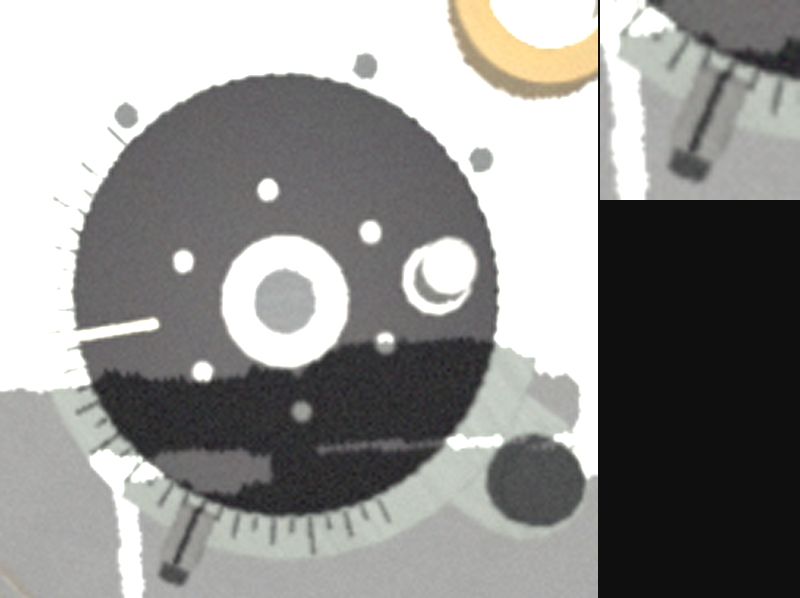

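```bash
cat >> h.py <<'E'
def ang(p): return np.degrees(np.arctan2(p[1],p[0]))
E
python3 - <<'E'
from h import *
import pickle
cs=pickle.load(open('c1.pkl','rb'));c=cs['wrist']
f=lambda u,v,z:onz(c,(155+u/3.15-.35,v/3.15-.35),z)
rim=np.array([f(u,v,.034) for u,v in [(76,300),(497,300),(286,74),(286,515),(130,138),(450,450),(140,450),(440,140)]])
A=np.c_[2*rim[:,:2],np.ones(8)];x=np.linalg.lstsq(A,(rim[:,:2]**2).sum(1),rcond=None)[0];C=np.array([x[0],x[1],.034]);print('C rim',C,'R',np.sqrt(x[2]+x[0]**2+x[1]**2))
for n,p in dict(Cb=f(285,302,.036),i1=f(156,323,.034),i2=f(80,336,.034),t1=f(200,508,.0345),t2=f(180,560,.0345),sc=f(174,574,.03),post=f(448,267,.068),foot=f(437,278,.037),B=f(536,481,.043)).items():
  d=p-C;print(n,p.round(4),np.hypot(*d[:2]).round(4),ang(d).round(1))
i1,i2,t1,t2=f(156,323,.034),f(80,336,.034),f(200,508,.0345),f(180,560,.0345)
print('line dirs',ang(i2-i1),ang(t2-t1))
# heights by two views
S=lambda u,v:(180+u/6-.4,165+v/6-.4)
for n,a,b in [('post',S(532,125),(448,267)),('brake',S(525,280),(536,481)),('ctr',S(403,187),(285,302))]:
  print(n,tri(cs['side'],a,c,(155+b[0]/3.15-.35,b[1]/3.15-.35)))
E
```

```text
C rim [ 0.44077115 -0.27107366  0.034     ] R 0.06756011052767609
Cb [ 0.4404 -0.2702  0.036 ] 0.0009 111.8
i1 [ 0.4093 -0.2426  0.034 ] 0.0424 137.9
i2 [ 0.3907 -0.2263  0.034 ] 0.0672 138.2
t1 [ 0.3721 -0.29    0.0345] 0.0712 -164.6
t2 [ 0.3542 -0.2956  0.0345] 0.09 -164.2
sc [ 0.3479 -0.297   0.03  ] 0.0964 -164.4
post [ 0.4759 -0.3019  0.068 ] 0.0468 -41.3
foot [ 0.4764 -0.3019  0.037 ] 0.0472 -40.9
B [ 0.4495 -0.367   0.043 ] 0.0963 -84.8
line dirs 138.8718072538271 -162.58724953499376
post (array([ 0.47585599, -0.30192502,  0.06847254]), np.float64(3.8378597865302246e-05))
brake (array([ 0.4499796 , -0.36710014,  0.04312448]), np.float64(0.0009248281765969024))
ctr (array([ 0.44028567, -0.27032519,  0.03734211]), np.float64(0.0002160396768633344))
```

```bash
cat >> h.py <<'E'
C=np.array([.4407,-.2708])
def goal(phi,back,z,r=.048):
    "shift (cm, tool) and turn to put the TCP `back` behind the post at dial-post angle phi deg"
    s=manip.state();p=np.radians(phi);R=s['orientation']
    xy=C+np.array([[np.cos(p),-np.sin(p)],[np.sin(p),np.cos(p)]])@[r,-back]
    d=np.array([*xy,z])-s['position'];th=p+np.pi/2;cur=np.arctan2(R[1,0],R[0,0])
    return xy,(R.T@d*100).round(2),round(-((th-cur+np.pi)%(2*np.pi)-np.pi),3)
E
python3 -c "
from h import *
print(goal(-41.5,.042,.05))"
```

```text
(array([ 0.44881983, -0.3340619 ]), array([ 5.75,  3.99, 12.53]), np.float64(-0.149))
```

Move across first, then go straight down.

Request:
{"fn": "move_arm", "kwargs": {
  "increments": "2.9 2 2.5 0 0 -0.075 1; 5.75 4 5 0 0 -0.149 1; 5.75 4 8 0 0 -0.149 1; 5.75 4 11 0 0 -0.149 1; 5.75 4 12.5 0 0 -0.149 1"
}}

```text
clock: 1.8
position: [0.4484, -0.3329, 0.048]
orientation: [[0.662, 0.75, -0.002], [0.75, -0.662, 0.002], [0.0, -0.003, -1.0]]
contact_force: [-0.1, -0.0, 0.1]
width: 0.01
grasp_force: 0.0
```

Request:
{"fn": "move_arm", "kwargs": {
  "increments": "0 0 0 0 0 0 1; 0 0 0 0 0 0 1; 0 0 0 0 0 0 1; 0 0 0 0 0 0 1; 0 0 0 0 0 0 1"
}}

```text
clock: 2.3
position: [0.4493, -0.3339, 0.0511]
orientation: [[0.662, 0.75, 0.001], [0.75, -0.662, -0.001], [0.0, 0.001, -1.0]]
contact_force: [0.4, -0.1, -0.9]
width: 0.0099
grasp_force: 0.0
```

Run:
```python
from h import *
s=manip.state();print(s['position'],s['contact_force'],s['width'])
print(goal(-41.5,.0222,.05))
c=np.array([2.22,-4.8])
for d in range(3,31,3):
  a=-np.radians(d);R=np.array([[np.cos(a),-np.sin(a)],[np.sin(a),np.cos(a)]]);print(d,(c-R@c).round(2),a.round(3))
w=cam('wrist');save(w,'w2')
```

```text
[ 0.4493493  -0.33385686  0.05109718] [ 0.35759674 -0.09797296 -0.93952142] 0.009938407831533057
(array([ 0.46193971, -0.31923258]), array([ 1.93, -0.02,  0.11]), np.float64(0.001))
3 [0.25 0.11] -0.052
6 [0.51 0.21] -0.105
9 [0.78 0.29] -0.157
12 [1.05 0.36] -0.209
15 [1.32 0.41] -0.262
18 [1.59 0.45] -0.314
21 [1.87 0.48] -0.367
24 [2.14 0.49] -0.419
27 [2.42 0.48] -0.471
30 [2.7  0.47] -0.524
```

View pics/w2.png

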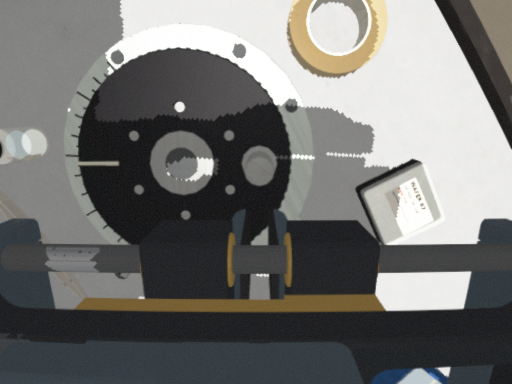

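Post at (260,165) is centred ahead of the fingers, and the index line ends at (79,163). Move forward to contact and start the arc.

Request:
{"fn": "move_arm", "kwargs": {
  "increments": "0.4 0 0.1 0 0 0 1; 0.8 0 0.1 0 0 0 1; 1.2 0 0.1 0 0 0 1; 1.6 0 0.1 0 0 0 1; 1.9 0 0.1 0 0 0 1"
}}

```text
clock: 2.85
position: [0.4619, -0.3189, 0.0493]
orientation: [[0.661, 0.75, -0.0], [0.75, -0.661, 0.0], [0.0, -0.0, -1.0]]
contact_force: [-0.5, 0.1, -0.2]
width: 0.0103
grasp_force: 0.0
```

Request:
{"fn": "move_arm", "kwargs": {
  "increments": "0.25 0.11 0 0 0 -0.052 1; 0.51 0.21 0 0 0 -0.105 1; 0.78 0.29 0 0 0 -0.157 1; 1.05 0.36 0 0 0 -0.209 1; 1.32 0.41 0 0 0 -0.262 1"
}}

```text
clock: 3.35
position: [0.4737, -0.3123, 0.0494]
orientation: [[0.443, 0.897, 0.0], [0.897, -0.443, -0.0], [-0.0, 0.0, -1.0]]
contact_force: [-1.3, -3.2, -1.1]
width: 0.0099
grasp_force: 1.3
```

Request:
{"fn": "move_arm", "kwargs": {
  "increments": "0.25 0.11 0 0 0 -0.052 1; 0.51 0.21 0 0 0 -0.105 1; 0.78 0.29 0 0 0 -0.157 1; 1.05 0.36 0 0 0 -0.209 1; 1.32 0.41 0 0 0 -0.262 1"
}}

```text
clock: 3.85
position: [0.4835, -0.3024, 0.0494]
orientation: [[0.195, 0.981, 0.001], [0.981, -0.195, -0.001], [-0.001, 0.001, -1.0]]
contact_force: [0.7, -3.8, -1.2]
width: 0.0101
grasp_force: 1.5
```

```bash
cat >> h.py <<'E'
def index_angle(w,lo,hi):
    "brightest radial line on dial between r 45 and 64 mm, angles lo..hi deg"
    g=cv2.GaussianBlur(cv2.cvtColor(w['px'],cv2.COLOR_RGB2GRAY),(3,3),0).astype(np.float32)
    A=np.arange(lo,hi,.2);rs=np.arange(.045,.064,.001);P=[]
    for a in np.radians(A):
        P.append([proj(w,[C[0]+r*np.cos(a),C[1]+r*np.sin(a),.034]) for r in rs])
    P=np.array(P,np.float32);v=cv2.remap(g,P[...,0],P[...,1],cv2.INTER_LINEAR)
    m=np.median(v,1);b=m-cv2.medianBlur(m.reshape(-1,1),5).ravel()*0-np.median(m);k=b.argmax()
    s=slice(max(0,k-12),k+13);ww=np.clip(b[s]-.5*b[k],0,None)
    return (A[s]*ww).sum()/ww.sum(),b[k]
E
python3 - <<'E'
from h import *
s=manip.state();print(s['position'],s['contact_force'],s['width'],ang(s['orientation'][:2,0])-90)
w=cam('wrist');save(w,'w3');print(index_angle(w,130,200))
import pickle;print('check',index_angle(pickle.load(open('c1.pkl','rb'))['wrist'],120,160))
E
```

```text
[ 0.48346277 -0.30241688  0.04941746] [ 0.72065408 -3.80333148 -1.17015666] 0.010120530932948912 -11.271415189963633
(np.float64(166.8278519872804), np.float32(122.33008))
check (np.float64(138.17530077363486), np.float32(163.2666))
```

Request:
{"fn": "move_arm", "kwargs": {
  "increments": "0.25 0.11 0 0 0 -0.052 1; 0.51 0.21 0 0 0 -0.105 1; 0.78 0.29 0 0 0 -0.157 1; 1.05 0.36 0 0 0 -0.209 1; 1.32 0.41 0 0 0 -0.262 1"
}}

```text
clock: 4.4
position: [0.4903, -0.2904, 0.0495]
orientation: [[-0.064, 0.998, 0.001], [0.998, 0.064, -0.001], [-0.001, 0.001, -1.0]]
contact_force: [2.9, -3.3, -2.5]
width: 0.0103
grasp_force: 2.0
```

Request:
{"fn": "move_arm", "kwargs": {
  "increments": "0.25 0.11 0 0 0 -0.052 1; 0.51 0.21 0 0 0 -0.105 1; 0.78 0.29 0 0 0 -0.157 1; 0.78 0.29 0 0 0 -0.157 1; 0.78 0.29 0 0 0 -0.157 1"
}}

```text
clock: 4.9
position: [0.4925, -0.2822, 0.0494]
orientation: [[-0.216, 0.976, 0.001], [0.976, 0.216, -0.0], [-0.0, 0.001, -1.0]]
contact_force: [4.6, 0.6, -0.9]
width: 0.01
grasp_force: 1.9
```

Run:
```python
from h import *
s=manip.state();print(s['position'],s['contact_force'],s['width'],ang(s['orientation'][:2,0])-90)
cs={n:cam(n) for n in('scene','side','wrist')}
w=cs['wrist'];save(w,'w4');print(index_angle(w,170,200))
o=np.hstack([cv2.resize(cs[n]['px'][y:y+100,x:x+100,::-1],(400,400),interpolation=cv2.INTER_CUBIC) for n,y,x in(('side',165,180),('scene',160,200))])
o=np.vstack([o,np.zeros((200,800,3),np.uint8)]);o[400:,:267]=cv2.resize(w['px'][:,:,::-1],(267,200))
cv2.imwrite('pics/m4.png',o)
```

```text
[ 0.49253687 -0.28219574  0.04943982] [ 4.56190964  0.58064693 -0.90277693] 0.010004711058813733 12.479651574605896
(np.float64(191.4997630911172), np.float32(124.0354))
```

View pics/m4.png

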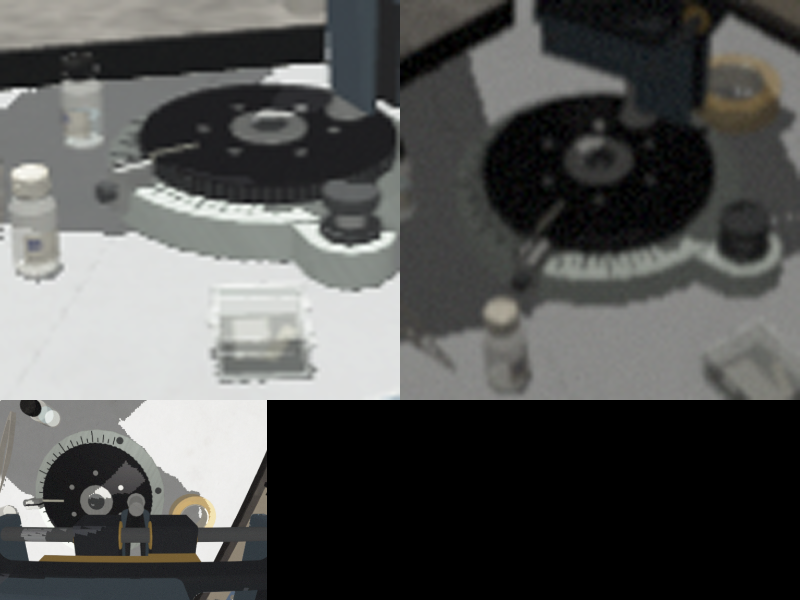

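The index is about 4° short of the tab line, and the wrist camera sees both (tab at about (58,196) full-res). I'll measure both angles from that view.

```bash
cat >> h.py <<'E'
def prof(w,r0,r1,z,A):
    g=cv2.cvtColor(w['px'],cv2.COLOR_RGB2GRAY).astype(np.float32)
    P=np.array([[proj(w,[C[0]+r*np.cos(a),C[1]+r*np.sin(a),z]) for r in np.arange(r0,r1,.001)] for a in np.radians(A)],np.float32)
    return np.median(cv2.remap(g,P[...,0],P[...,1],cv2.INTER_LINEAR),1)
E
python3 - <<'E'
from h import *
import pickle
w=cam('wrist');pickle.dump(w,open('w5.pkl','wb'))
A=np.arange(187,206,.5)
for nm,ww in(('now',w),('c1',pickle.load(open('c1.pkl','rb'))['wrist'])):
  print(nm)
  for r0,r1 in((.071,.077),(.077,.084)): print(r0,list(zip(A.tolist(),prof(ww,r0,r1,.0345,A).astype(int).tolist())))
print(index_angle(w,170,205))
cv2.imwrite('pics/w5.png',cv2.resize(w['px'][140:240,20:150,::-1],None,fx=6,fy=6,interpolation=cv2.INTER_CUBIC))
E
```

```text
now
0.071 [(187.0, 144), (187.5, 143), (188.0, 143), (188.5, 142), (189.0, 130), (189.5, 113), (190.0, 106), (190.5, 103), (191.0, 106), (191.5, 107), (192.0, 110), (192.5, 111), (193.0, 111), (193.5, 113), (194.0, 107), (194.5, 78), (195.0, 41), (195.5, 30), (196.0, 56), (196.5, 90), (197.0, 114), (197.5, 116), (198.0, 122), (198.5, 143), (199.0, 154), (199.5, 198), (200.0, 225), (200.5, 245), (201.0, 247), (201.5, 247), (202.0, 248), (202.5, 247), (203.0, 246), (203.5, 244), (204.0, 241), (204.5, 243), (205.0, 248), (205.5, 249)]
0.077 [(187.0, 144), (187.5, 149), (188.0, 203), (188.5, 224), (189.0, 180), (189.5, 122), (190.0, 106), (190.5, 104), (191.0, 105), (191.5, 112), (192.0, 119), (192.5, 141), (193.0, 161), (193.5, 161), (194.0, 155), (194.5, 120), (195.0, 71), (195.5, 49), (196.0, 88), (196.5, 181), (197.0, 219), (197.5, 221), (198.0, 220), (198.5, 220), (199.0, 219), (199.5, 218), (200.0, 234), (200.5, 237), (201.0, 238), (201.5, 238), (202.0, 238), (202.5, 238), (203.0, 238), (203.5, 237), (204.0, 237), (204.5, 237), (205.0, 236), (205.5, 236)]
c1
0.071 [(187.0, 114), (1
[... 375 characters left out ...]
201.5, 123), (202.0, 126), (202.5, 127), (203.0, 127), (203.5, 127), (204.0, 126), (204.5, 120), (205.0, 107), (205.5, 92)]
0.077 [(187.0, 120), (187.5, 124), (188.0, 123), (188.5, 125), (189.0, 124), (189.5, 123), (190.0, 122), (190.5, 116), (191.0, 107), (191.5, 99), (192.0, 97), (192.5, 97), (193.0, 96), (193.5, 93), (194.0, 85), (194.5, 63), (195.0, 45), (195.5, 49), (196.0, 66), (196.5, 85), (197.0, 97), (197.5, 99), (198.0, 99), (198.5, 98), (199.0, 97), (199.5, 99), (200.0, 104), (200.5, 113), (201.0, 121), (201.5, 123), (202.0, 123), (202.5, 125), (203.0, 125), (203.5, 123), (204.0, 123), (204.5, 124), (205.0, 121), (205.5, 121)]
(np.float64(191.5173504727731), np.float32(124.60693))
```

View pics/w5.png

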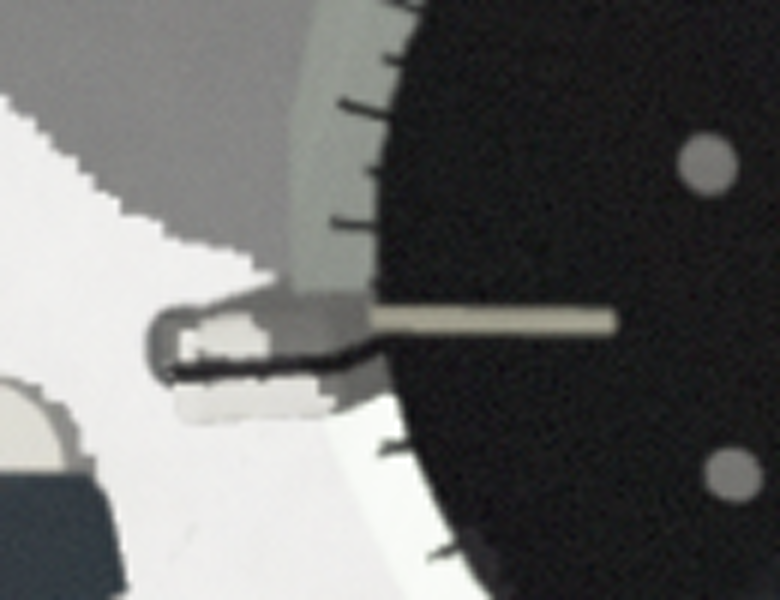

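Index is at 191.5° and the target line at 195.3°, so about 3.8° remains.

Request:
{"fn": "move_arm", "kwargs": {
  "increments": "0.08 0.04 0 0 0 -0.017 1; 0.17 0.07 0 0 0 -0.035 1; 0.25 0.11 0 0 0 -0.052 1; 0.3 0.13 0 0 0 -0.063 1; 0.3 0.13 0 0 0 -0.063 1"
}}

```text
clock: 5.6
position: [0.4931, -0.2792, 0.0495]
orientation: [[-0.278, 0.961, 0.001], [0.961, 0.278, -0.001], [-0.001, 0.001, -1.0]]
contact_force: [5.2, -0.1, -1.7]
width: 0.01
grasp_force: 2.5
```

```bash
cat > m.py <<'E'
from h import *
def dark(w,r0=.071,r1=.076):
    A=np.arange(192.5,198.5,.1);p=prof(w,r0,r1,.0345,A);b=np.clip(90-p,0,None);return (A*b).sum()/b.sum()
w=cam('wrist');s=manip.state();print(s['clock'],s['position'],s['contact_force'],ang(s['orientation'][:2,0])-90)
print('index',index_angle(w,180,205),'target',dark(w),dark(w,.07,.073))
import pickle;pickle.dump(w,open('wl.pkl','wb'))
E
python3 m.py
```

```text
5.65 [ 0.49314984 -0.27921382  0.04949459] [ 6.67663453 -1.61035174 -0.55762801] 16.126051201395455
index (np.float64(194.84004674827935), np.float32(121.89111)) target 195.27344793115262 194.8127192564618
```

Back off along −x, then lift and look from above.

Request:
{"fn": "move_arm", "kwargs": {
  "increments": "-0.5 0 0 0 0 0 1; -1.5 0 0 0 0 0 1; -3 0 0 0 0 0 1; -5 0 -3 0 0 0 1; -6 -2 -7 0 0 0 1"
}}

```text
clock: 6.15
position: [0.491, -0.3437, 0.1189]
orientation: [[-0.279, 0.96, -0.001], [0.96, 0.279, 0.001], [0.001, -0.001, -1.0]]
contact_force: [0.8, -0.9, 0.2]
width: 0.0099
grasp_force: 0.0
```

Request:
{"fn": "move_arm", "kwargs": {
  "increments": "-2 -2 -1 0 0 0 1; -2 -4 -1 0 0 0 1; -2 -4 -1 0 0 0 1; -2 -4 -1 0 0 0 1; -2 -4 -1 0 0 0 1"
}}

```text
clock: 6.65
position: [0.4575, -0.372, 0.1287]
orientation: [[-0.279, 0.96, -0.001], [0.96, 0.279, 0.001], [0.001, -0.0, -1.0]]
contact_force: [-0.0, 0.2, 1.1]
width: 0.0099
grasp_force: 0.0
```

```bash
python3 m.py
python3 - <<'E'
from h import *
import pickle
w=pickle.load(open('wl.pkl','rb'))
print(proj(w,[*C,.034]))
for dz in(0,):
  for r in (.046,.052,.058,.064): 
    A=np.arange(190,200,.1);p=prof(w,r-.002,r+.002,.034,A);b=np.clip(p-p.min()-.5*np.ptp(p),0,None);print(r,(A*b).sum()/b.sum())
  for r in (.071,.075,.08):
    A=np.arange(192.5,198.5,.1);p=prof(w,r-.002,r+.002,.0345,A);b=np.clip(np.median(p)*.7-p,0,None);print(r,(A*b).sum()/b.sum(),p.min())
E
```

```text
6.7 [ 0.45762383 -0.37193096  0.12879595] [-1.08608926  0.0392142   0.35930146] 16.24139189873422
index (np.float64(194.26209328078153), np.float32(99.25049)) target 195.18758102288456 195.8941314449279
[275.14931168  80.61738225]
0.046 194.0056854148673
0.052 194.20559239152593
0.058 194.35968940215866
0.064 194.4169997039749
0.071 195.7926065890575 41.442383
0.075 195.04644605534398 31.958984
0.08 195.08199485418442 27.96875
```

The index is still about 0.5° short of the target at the rim, in both views. Return for a small extra push.

Run:
```python
from h import *
s=manip.state();R=s['orientation'];c3=np.array([*C,0])
p=np.array([.49315,-.27921,.0495])
a=np.radians(.5);Z=np.array([[np.cos(a),-np.sin(a),0],[np.sin(a),np.cos(a),0],[0,0,1]])
q=c3+Z@(p-c3)
for n,v in(('pre',p-.02*R[:,0]),('last',p),('new',q)): print(n,(R.T@(v-s['position'])*100).round(2))
```

```text
pre [5.9  6.01 7.93]
last [7.9  6.01 7.93]
new [7.94 6.03 7.93]
```

Request:
{"fn": "move_arm", "kwargs": {
  "increments": "1 3 0 0 0 0 1; 2 6 1 0 0 0 1; 3 6 4 0 0 0 1; 4 6 7.9 0 0 0 1; 4 6 7.9 0 0 0 1"
}}

```text
clock: 7.2
position: [0.5016, -0.3138, 0.0462]
orientation: [[-0.281, 0.96, -0.007], [0.96, 0.281, 0.005], [0.007, -0.005, -1.0]]
contact_force: [-0.6, 0.1, 0.0]
width: 0.01
grasp_force: 0.0
```

Request:
{"fn": "move_arm", "kwargs": {
  "increments": "0 0 0 0 0 0 1; 1 0 0 0 0 0 1; 2 0 0 0 0 0 1; 3 0 0 0 0 0 1; 3.5 0 0 0 0 0 1"
}}

```text
clock: 7.7
position: [0.4937, -0.2826, 0.051]
orientation: [[-0.28, 0.96, 0.0], [0.96, 0.28, -0.0], [-0.0, 0.0, -1.0]]
contact_force: [-0.4, 0.2, 0.8]
width: 0.0099
grasp_force: 0.0
```

```bash
python3 m.py
python3 - <<'E'
from h import *
s=manip.state();R=s['orientation']
print((R.T@(np.array([.49315,-.27921,.0495])-s['position'])*100).round(2))
E
```

```text
7.75 [ 0.4935451  -0.28217641  0.05085195] [ 0.5516905   0.42303998 -0.0014583 ] 16.24718576684863
index (np.float64(194.54596102556124), np.float32(121.52539)) target 195.14716909586429 194.6298105420143
[0.3  0.05 0.14]
```

Request:
{"fn": "move_arm", "kwargs": {
  "increments": "0.1 0 0.1 0 0 0 1; 0.2 0.02 0.1 0 0 0 1; 0.3 0.03 0.1 0 0 0 1; 0.36 0.03 0.1 0 0 0 1; 0.36 0.03 0.1 0 0 0 1"
}}

```text
clock: 8.25
position: [0.4933, -0.2802, 0.0493]
orientation: [[-0.279, 0.96, -0.0], [0.96, 0.279, 0.0], [0.0, -0.0, -1.0]]
contact_force: [-0.3, -0.1, 0.2]
width: 0.0103
grasp_force: 0.0
```

```bash
python3 m.py; python3 m.py
```

```text
8.3 [ 0.49329066 -0.28015284  0.04927188] [ 0.2368599  -0.06349615 -0.11490288] 16.210124029134022
index (np.float64(194.8083387609813), np.float32(122.112305)) target 195.31324222277527 194.83893474773825
8.35 [ 0.49333887 -0.28020445  0.04930391] [-0.39605744  0.66970155  0.2343311 ] 16.210566412046646
index (np.float64(194.7713030018385), np.float32(121.84424)) target 195.3159141469609 194.78168427469421
```

Request:
{"fn": "move_arm", "kwargs": {
  "increments": "0.05 0.01 0 0 0 0 1; 0.1 0.02 0 0 0 0 1; 0.13 0.02 0 0 0 0 1; 0.16 0.02 0 0 0 0 1; 0.16 0.02 0 0 0 0 1"
}}

```text
clock: 8.85
position: [0.4932, -0.2786, 0.0494]
orientation: [[-0.279, 0.96, 0.0], [0.96, 0.279, -0.0], [-0.0, 0.0, -1.0]]
contact_force: [1.4, -1.8, -0.7]
width: 0.0099
grasp_force: 1.1
```

```bash
python3 m.py; python3 m.py
```

```text
8.9 [ 0.4932021  -0.27861556  0.04938961] [ 0.17880781 -2.34408874 -0.48739146] 16.21445031470428
index (np.float64(195.61668319984284), np.float32(124.19531)) target 195.2902345698132 194.82348089426034
8.95 [ 0.49318389 -0.27861847  0.04941155] [ 1.621147   -1.95146186 -0.90933008] 16.211229231945907
index (np.float64(195.63546624809752), np.float32(123.71875)) target 195.30478180334106 194.83051880464325
```

Request:
{"fn": "move_arm", "kwargs": {
  "increments": "-0.5 0 0 0 0 0 1; -1.5 0 0 0 0 0 1; -3 0 0 0 0 0 1; -5 -2 -3 0 0 0 1; -7 -4 -7 0 0 0 1"
}}

```text
clock: 9.45
position: [0.4733, -0.3578, 0.1186]
orientation: [[-0.28, 0.96, -0.003], [0.96, 0.28, 0.002], [0.003, -0.002, -1.0]]
contact_force: [0.6, -0.8, -0.5]
width: 0.0099
grasp_force: 0.0
```

Request:
{"fn": "move_arm", "kwargs": {
  "increments": "-1 -2 -1 0 0 0 1; -1 -2 -1 0 0 0 1; -1 -2 -1 0 0 0 1; -1 -2 -1 0 0 0 1; -1 -2 -1 0 0 0 1"
}}

```text
clock: 9.95
position: [0.458, -0.3714, 0.1285]
orientation: [[-0.28, 0.96, -0.001], [0.96, 0.28, 0.001], [0.001, -0.001, -1.0]]
contact_force: [0.1, -0.4, 0.2]
width: 0.0103
grasp_force: 0.0
```

```bash
python3 m.py
python3 - <<'E'
from h import *
import pickle
w=pickle.load(open('wl.pkl','rb'))
for r in (.046,.052,.058,.064): 
    A=np.arange(190,200,.1);p=prof(w,r-.002,r+.002,.034,A);b=np.clip(p-p.min()-.5*np.ptp(p),0,None);print(r,(A*b).sum()/b.sum())
for r in (.071,.073,.075,.08):
    A=np.arange(192.5,198.5,.1);p=prof(w,r-.001,r+.001,.0345,A);b=np.clip(np.median(p)*.7-p,0,None);print(r,(A*b).sum()/b.sum(),p.min())
u,v=proj(w,[C[0]-.062,C[1]-.017,.034]).astype(int);print(u,v)
cv2.imwrite('pics/w9.png',cv2.resize(w['px'][max(0,v-30):v+30,u-40:u+40,::-1],None,fx=10,fy=10,interpolation=cv2.INTER_CUBIC))
E
```

```text
10.0 [ 0.45799566 -0.37142034  0.12863992] [-0.25282257 -0.57777143  0.60134757] 16.265050369455622
index (np.float64(195.05607478394248), np.float32(96.67578)) target 195.15772475799065 195.79906779279096
0.046 194.97134664773367
0.052 195.03047160738953
0.058 195.049977578723
0.064 195.15502773655822
0.071 195.69448553300745 38.03125
0.073 195.1569076688126 34.0
0.075 195.0942302774479 35.375
0.08 195.1451632142404 34.84375
197 80
```

View pics/w9.png

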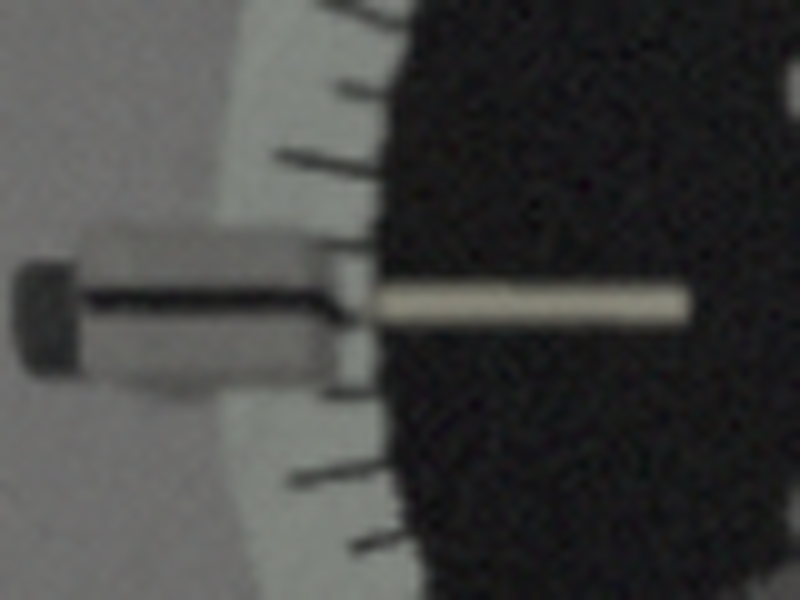

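The target line sits at row 300 and the index at row 304 in the 10x crop, so they are lined up to about 0.2°. Next, the brake.

Run:
```python
from h import *
s=manip.state();print((s['orientation'].T@(np.array([.4498,-.367,.05])-s['position'])*100).round(2))
```

```text
[ 0.65 -0.66  7.87]
```

Request:
{"fn": "move_arm", "kwargs": {
  "increments": "0.6 -0.6 2 0 0 0 0; 0.6 -0.6 4 0 0 0 0; 0.6 -0.6 6 0 0 0 0; 0.6 -0.6 7.4 0 0 0 0; 0.6 -0.6 7.9 0 0 0 0"
}}

```text
clock: 10.5
position: [0.45, -0.367, 0.0487]
orientation: [[-0.28, 0.96, -0.002], [0.96, 0.28, 0.002], [0.002, -0.001, -1.0]]
contact_force: [-0.5, -0.1, 0.1]
width: 0.0005
grasp_force: 0.0
```

Request:
{"fn": "move_arm", "kwargs": {
  "increments": "0 0 0 0 0 0 0; 0 0 0.2 0 0 0 0; 0 0 0.4 0 0 0 0; 0 0 0.6 0 0 0 0; 0 0 0.8 0 0 0 0"
}}

```text
clock: 11.0
position: [0.4505, -0.3681, 0.0425]
orientation: [[-0.279, 0.96, 0.0], [0.96, 0.279, -0.0], [-0.001, 0.0, -1.0]]
contact_force: [0.5, 0.7, 2.4]
width: 0.0004
grasp_force: 1.4
```

Request:
{"fn": "move_arm", "kwargs": {
  "increments": "0 0 0.2 0 0 0 0; 0 0 0.4 0 0 0 0; 0 0 0.5 0 0 0 0; 0 0 0.6 0 0 0 0; 0 0 0.6 0 0 0 0"
}}

```text
clock: 11.5
position: [0.4503, -0.368, 0.0362]
orientation: [[-0.279, 0.96, -0.0], [0.96, 0.279, 0.0], [0.0, -0.0, -1.0]]
contact_force: [0.8, -0.3, 0.7]
width: 0.0004
grasp_force: 0.3
```

Request:
{"fn": "move_arm", "kwargs": {
  "increments": "0 0 0.05 0 0 0 0; 0 0 0.1 0 0 0 0; 0 0 0.15 0 0 0 0; 0 0 0.2 0 0 0 0; 0 0 0.2 0 0 0 0"
}}

```text
clock: 12.0
position: [0.4504, -0.368, 0.0351]
orientation: [[-0.279, 0.96, 0.0], [0.96, 0.279, -0.0], [-0.0, 0.0, -1.0]]
contact_force: [-3.2, 1.3, 17.6]
width: 0.0006
grasp_force: 8.9
```

Bottomed out at z=0.035 with 17.6 N. Retract and verify.

Request:
{"fn": "move_arm", "kwargs": {
  "increments": "0 0 -0.3 0 0 0 0; 0 0 -1 0 0 0 0; 0 0 -3 0 0 0 0; 0 0 -6 0 0 0 0; 0.7 0.6 -9.4 0 0 0 0"
}}

```text
clock: 12.5
position: [0.4535, -0.3597, 0.129]
orientation: [[-0.278, 0.96, -0.001], [0.96, 0.278, 0.001], [0.001, -0.001, -1.0]]
contact_force: [0.4, -0.0, 0.7]
width: 0.0007
grasp_force: 0.0
```

Request:
{"fn": "move_arm", "kwargs": {
  "increments": "-0.5 0 0 0 0 0 0; -1 0 0 0 0 0 0; -1 0 0 0 0 0 0; -1 0 0 0 0 0 0; -1 0 0 0 0 0 0"
}}

```text
clock: 13.0
position: [0.4564, -0.3689, 0.1274]
orientation: [[-0.279, 0.96, -0.001], [0.96, 0.279, 0.001], [0.002, -0.001, -1.0]]
contact_force: [0.2, -0.6, -0.6]
width: 0.0003
grasp_force: 0.0
```

```bash
python3 m.py
python3 - <<'E'
from h import *
import pickle
w=pickle.load(open('wl.pkl','rb'))
A=np.arange(190,200,.1)
for r in (.046,.055,.064): 
    p=prof(w,r-.002,r+.002,.034,A);b=np.clip(p-p.min()-.5*np.ptp(p),0,None);print(r,(A*b).sum()/b.sum())
for r in (.075,.08):
    p=prof(w,r-.001,r+.001,.0345,A);b=np.clip(np.median(p)*.7-p,0,None);print(r,(A*b).sum()/b.sum())
# brake height: gap between cap and lobe in side view, before/after
c0=pickle.load(open('c1.pkl','rb'))['side'];c=cam('side')
for k in(c0,c):
  g=cv2.cvtColor(k['px'],cv2.COLOR_RGB2GRAY);print(g[205:228,266:269].mean(1).astype(int))
E
```

```text
13.05 [ 0.45653895 -0.3688997   0.12755744] [0.16262601 0.45114752 0.49724394] 16.206254660513807
index (np.float64(195.08402115480374), np.float32(100.66797)) target 195.22443254123837 195.87598328284565
0.046 194.85182169196915
0.055 195.07321995956374
0.064 195.22737545742342
0.075 195.13844286172392
0.08 195.10670466874322
[ 32  30  31  33  48  57  57  58  58  58  62  61  61  61 111 115 114  72
  58  61  61 105 129]
[ 46  45  40  35  45  50  50  54  63  59  59  59  59  59  63  63  62  61
  59  62  62 107 132]
```

The index is still lined up (195.23° against 195.1°). The bright stem that showed below the cap is gone, so the brake is fully down.

```bash
python3 -c "
from bench import manip
print(manip.job_done())"
```

```text
the job is handed in; nothing more can be done
None
```

I turned the dial until its index line met the target line, to within about 0.2° by the wrist camera, then pressed the brake fully down without moving the dial, and handed the job in at about 13 s.

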